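# Hold a notched batten in the drilling jig

## Task

Load the notched batten into the drilling jig, notch up: feed it plain end first along the fence and under the drill guide until its end butts against the stop block. Then hold it there ready for drilling: with one diagonal push press it firmly down on the bed and back against the fence at the same time, and finish while still holding it pressed like that. Leave the other things on the bench where they are.

Things in the scene. Friction and masses are not known exactly. Their poses are not given: they have to be found in the camera images.
- batten: Loose pine batten 300 x 38 x 38 mm, about 0.18 kg, right of the jig. A half-lap notch, 38 mm along the length and 19 mm deep, crosses its top 41 to 79 mm from one end; the other end is plain. Origin: centre of the bar (19 mm above its underside); full section from 71 mm behind it to the plain end. x along it to the plain end, z up out of the notched face.
- plain_end (a point): Centre of the batten's plain end face, 150 mm from the batten's origin along its +x.
- jig: Bed of the drilling jig: plywood board 200 (x) by 480 (y) by 18 mm thick, screwed to the bench. Origin: centre of its underside; the bed surface is at z = 18 mm. x points away from the robot to the fence, y along the fence to the robot's left, towards the stop. Bed, fence, guide and stop are fixed, with parallel axes; the jig lies and is turned differently each time.
- fence: Hardwood fence on the far part of the bed: 16 mm high above the bed, 45 mm deep (x = 0 to 45 mm), 480 mm long. Origin: bottom of its working face, where face meets bed surface, half-way along. The face is the plane x = 0 and looks to -x, to the robot. A batten against it and on the bed has its centre at x = -19, z = 19 mm.
- guide: Drill guide: wooden bridge over fence and bed with two steel bushings on top. Origin: where fence face meets bed, middle of its 50 mm (y = -25 to 25 mm). Opening under it: 44 mm high above the bed, from the fence face (x = 0) to a front cheek at x = -54 mm; cheek 18 mm thick. Bridge 68 mm high above the bed. The batten goes through it towards +y.
- stop: Stop block beyond the guide (to the robot's left), on the bed against the fence, with a star knob: 40 mm deep, 38 mm along the fence, 32 mm high above the bed (knob 53 mm). Origin: corner where its working face, fence face and bed meet. The working face is the plane y = 0, looks to -y. Locked 15 to 50 mm past the guide (from its side nearest the stop), different each time.
- offcut: Bystander: plain pine offcut 150 x 38 x 38 mm without a notch, lying beside the batten about 100 mm away; which of the two is nearer to the jig changes. Origin at its centre, x along its length.
- drill: Bystander: grey and black cordless drill standing on its battery (115 x 78 mm), 207 mm high, left of the jig. Origin under its foot.
- tub: Bystander: white open plastic tub of dowels 80 x 100 x 45 mm, between the robot and the jig's left end. Origin at the centre of its underside.
- square: Bystander: try square lying flat between the robot and the jig: wooden stock 115 mm long, 16 mm high, steel blade 150 mm. Origin under its stock, near where the blade leaves it.

How it is judged (in metres and radians):
On the way:
1. the batten's plain end enters the opening under the drill guide, at bed level and along the fence (y of plain_end in the frame of guide between -0.025 and 0.02 m and x of plain_end in the frame of guide between -0.04 and 0 m and z of plain_end in the frame of guide below 0.028 m and angle between the x axis of batten and the y axis of fence, either way round below 0.35 rad), for 0.05 s.
At the end, for the whole second after the job is handed in: Robot still pressing the batten, at rest: plain end within 2.5 mm of the stop, against the fence (2.5 mm, 0.02 rad), flat on the bed (2 mm), notch up (0.035 rad); over 5 N on the bed, over 4 N on the fence, over 4 N from the robot, under 1 N on the guide (y of plain_end in the frame of stop above -0.0025 m and x of batten in the frame of fence above -0.0215 m and z of batten in the frame of fence below 0.021 m and angle between the x axis of batten and the y axis of fence, either way round below 0.02 rad and angle between batten's own z axis and vertical below 0.035 rad and contact force between batten and jig above 5 N and contact force between batten and fence above 4 N and contact force between batten and guide below 1 N and (contact force between batten and the fingers above 4 N or contact force between batten and the arm above 4 N) and linear speed of batten below 0.01 m/s); the arm keeps its last pose, push and grip.
It fails at once if the plain offcut is disturbed (moved more than 20 mm) (distance of offcut from where it was at the start of the episode above 0.02 m).
It fails at once if the drill is disturbed (distance of drill from where it was at the start of the episode above 0.02 m).
It fails at once if the tub of dowels is disturbed (distance of tub from where it was at the start of the episode above 0.02 m).
It fails at once if the try square is disturbed (distance of square from where it was at the start of the episode above 0.02 m).
It also fails if it takes over 40 s, if anything falls off the work surface, if the arm or the gripper's body presses on something with over 40 N, if the wrist force passes 120 N, or if a joint passes its speed limit or range.

## Robot

A 6-joint arm with a two-finger parallel gripper is mounted at the origin on the work surface. World frame = base frame: x ahead of the robot, y to its left, z up, the work surface at z = 0. Lengths are in mm, angles in rad, forces in N, time in s.
With the tool pointing down it reaches from about 350 to 725 mm from the base axis. Payload 4.3 kg.
Tool frame: the origin (TCP) lies on the centre line of the jaws, within the pads' length; the fingertips stand 19 mm ahead of it and the grasp point (between the pads) is the TCP; x points along the fingers, z is the direction in which the jaws open and shut, and the axes are right-handed (so a half turn about x gives the same grasp; the last joint's range is limited). The gripper opens to 85 mm and grips with 20 to 120 N. Pads are 22 mm wide; open, the fingers measure 114 mm over their backs; the gripper's body (76 mm by 85 mm) begins 54 mm behind the grasp point. The pads swing forward as they close: fully open they stand 13 mm farther back than shut.
Start: joints at [-1.395, 0.377, 0.081, 1.274, 0, 1.46], TCP at [162.117, -551.709, 250.329] pointing down, gripper open.
Joint ranges: [-2.72, 2.72], [-0.84, 1.66], [-1.02, 1.22], [-1.77, 2.12], [-1.37, 1.28], [-3.14, 3.14]. Speed limits (rad/s): [2.57, 2.57, 3.14, 3.14, 3.14, 3.14].

## Interface

Orientations are given as a rotation vector (axis times angle).
In Python, from cell import manip gives the robot as it stands.
- The arm moves only by the tool apply_moves, never from a script. Its argument "commands" is a list of rows, each a list of 5 numbers: the shift along the tool's x, y, z in cm, then the turn about the tool's x in rad, then the finger opening in cm, from 0 to 8.54. A call has exactly 8 rows; each row is the pose to reach, as a shift and turn from the pose commanded when the call began, along the tool's axes at that moment; what a row does not reach only later rows make up. A row lasts 1/10 s, in which the tool goes at most 50 mm and 8.59 degrees, less where a joint would pass 70% of its speed; a pose out of reach is approached as far as the arm can. A call with a gripper value outside its range is refused whole. The fingers move at their own pace and stop on an object; "force" is the grip in N (left out, the last holds). Time passes only in rows, so rows that repeat a pose let the fingers close, or fill a call up. It gives the time, the measured TCP pose, the force and the opening at its end, in the units of the state.
- manip.get_obs(): the state, without advancing time (a new reading comes with each control period).
- manip.get_image(name): name is "scene" or "side" or "wrist"; returns the picture (400x640x3 uint8, red, green, blue); there is no depth.
- manip.camera_model(name): a dict with "K" (3x3 intrinsics, pixels), "pose" (4x4, takes a point from camera to world coordinates). Camera axes: x right, y up, looking along -z (the intrinsics and any distortion apply to the point x, -y, -z); pixel columns grow to the right and rows downward; lengths in mm; the calibration is good to about 2 mm. A picture is of the moment at which its call begins: read the wrist's pose just before it. camera_model takes no time and is no camera call; for the wrist camera it gives the pose at the moment of the call.
- manip.sign_off(): hands the job in, once; it reports no verdict.
Trained networks look in the newest picture that a camera, given by its name, has taken for a name from the list of things; names that differ only in an ending like _2 or _b are one class to them, and where a whole thing is asked for, a point or a joint stands for the part that bears it (a point fixed in the world has none). Each returns a list of dicts, best first, with "score" (0 to 1); they miss things now and then, are a little off and sometimes report something else, mostly with a low value. They report only what shows in the picture. A call takes as long as a camera call.
- manip.outline_of(name, camera): "mask" (400x640 bool, what is visible of it) and "bbox" ([left, top, right, bottom] in pixels, round what is visible of it).
The state is a dict: "time_s": time; "joint_positions": joint angles; "joint_vel": joint speeds; "joint_torque": joint torques, N m; "eef_pos": TCP position; "eef_rot": TCP orientation; "wrist_force": force on the tool from outside, world axes, zero at the start; "torque": the same for the moment, N m; "grip_width": finger opening in mm.
Only numpy, scipy, OpenCV 4.12 (cv2) and the standard library are available. Lean on these libraries where they do the work, as an engineer would, in place of code of your own. Each camera call takes 0.05 s, during which the arm holds its last target.

## Working session

There is one attempt and no reset: what is moved stays moved. The work goes in short steps, Python scripts to look and compute and a tool call to move; the robot and the scene stay as the last step left them, time stands still between calls to the robot, and variables do not carry over. Pictures are saved under pics/ and viewed, and the job is handed in when it is done.

Besides the shell and the picture viewer there is one more tool, called after ">>>" in YAML: its name, and indented under it one key for each argument. apply_moves: Moves the arm, as the interface text tells. Its arguments: {"type":"object","properties":{"commands":{"type":"array"},"force":{"type":"number"}},"required":["commands"]}

```bash
ls; mkdir -p pics; python3 - <<'E'
from cell import manip
import cv2
o=manip.get_obs()
for k,v in o.items(): print(k,v)
for n in ["scene","side","wrist"]:
    im=manip.get_image(n); cv2.imwrite(f"pics/{n}0.png",im[:,:,::-1])
    c=manip.camera_model(n); print(n,c)
E
```

```text
pics
time_s 0.0
joint_positions [-1.39526857e+00  3.78079608e-01  7.95928596e-02  1.27441043e+00
 -1.72072125e-05  1.46050706e+00]
joint_vel [-0.00279608 -0.00035113  0.00048043 -0.00178433 -0.00011614  0.00080619]
joint_torque [ 7.31785167e-04 -4.63604665e+01  2.69875395e+01  2.07124493e-02
 -2.29087127e-04 -7.41947986e-06]
eef_pos [ 162.01097692 -551.03832853  249.33861254]
eef_rot [ 0.99752663  1.33254486 -0.99515923]
wrist_force [0.02151317 0.51152781 0.84289671]
torque [-0.00750289 -0.01894851 -0.01793164]
grip_width 85.4173498793356
scene {'K': array([[505.50796798,   0.        , 319.20496758],
       [  0.        , 505.50796798, 203.12879397],
       [  0.        ,   0.        ,   1.        ]]), 'pose': array([[ 8.07960713e-01, -3.83149422e-01,  4.47656125e-01,
         1.22756290e+03],
       [ 5.89096641e-01,  5.41793186e-01, -5.99520884e-01,
        -9.43186179e+02],
       [-1.28309581e-02,  7.48102041e-01,  6.63459647e-01,
         1.11488232e+03],
       [ 0.00000000e+00,  0.00000000e+00,  0.00000000e+00,
         1.00000000e+00]])}
side {'K': array([[476.58699434,   0. 
[... 294 characters left out ...]
98640e+03],
       [-1.43708313e-02,  8.38479915e-01,  5.44742978e-01,
         9.90258882e+02],
       [ 0.00000000e+00,  0.00000000e+00,  0.00000000e+00,
         1.00000000e+00]])}
wrist {'K': array([[303.71580222,   0.        , 314.74373128],
       [  0.        , 303.71580222, 196.7253516 ],
       [  0.        ,   0.        ,   1.        ]]), 'pose': array([[ 2.82791169e-01,  9.06719247e-01,  3.12872756e-01,
         2.42085231e+02],
       [-9.59179816e-01,  2.67935261e-01,  9.04697576e-02,
        -5.29011919e+02],
       [-1.79897307e-03, -3.25685281e-01,  9.45476526e-01,
         3.73190055e+02],
       [ 0.00000000e+00,  0.00000000e+00,  0.00000000e+00,
         1.00000000e+00]])}
```

View pics/scene0.png

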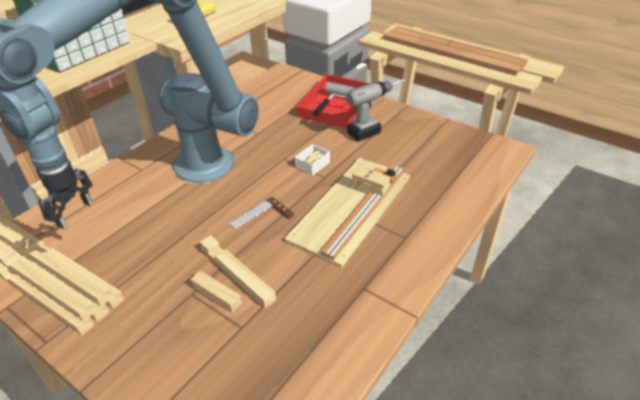

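View pics/side0.png

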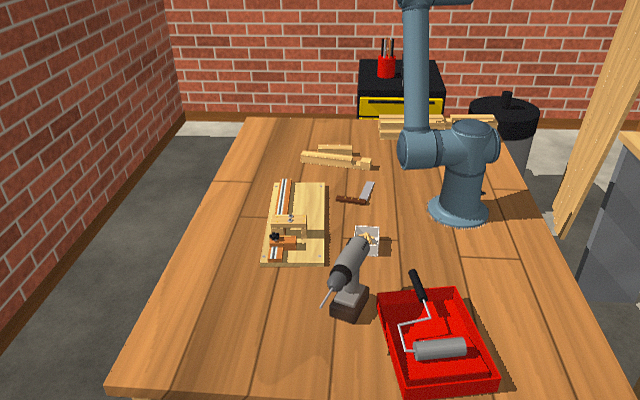

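View pics/wrist0.png

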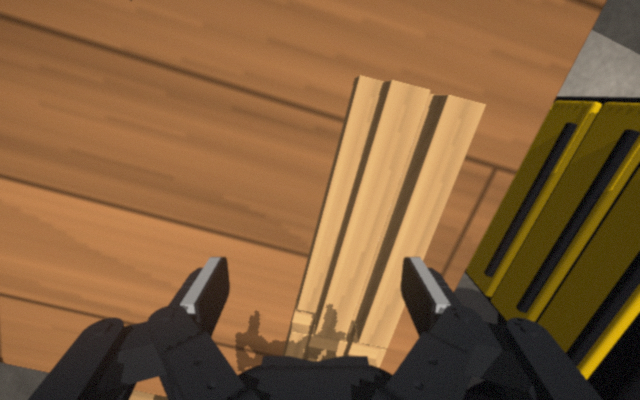

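The scene picture shows the batten from its notched end at about (208,243) to its plain end at (270,297). The offcut is at (215,290) and the jig runs from (340,250) to (390,170), with the guide and stop at its far-left end. The side view shows the batten at (335,160). I'll zoom in to measure these.

```bash
cat > h.py <<'E'
from cell import manip
import numpy as np, cv2
def ray(cm,uv):
    K=np.array(cm["K"]);P=np.array(cm["pose"])
    d=np.linalg.solve(K,[uv[0],uv[1],1.]); d=np.array([d[0],-d[1],-d[2]])
    return P[:3,3],P[:3,:3]@d
def onz(cm,uv,z):
    o,d=ray(cm,uv); return o+d*(z-o[2])/d[2]
def proj(cm,X):
    P=np.array(cm["pose"]);q=P[:3,:3].T@(np.asarray(X,float)-P[:3,3])
    p=np.array(cm["K"])@[q[0],-q[1],-q[2]]; return p[:2]/p[2]
E
python3 - <<'E'
from h import *
im=cv2.imread("pics/scene0.png")
cv2.imwrite("pics/sA.png",cv2.resize(im[220:320,180:310],None,fx=6,fy=6,interpolation=cv2.INTER_CUBIC))
cv2.imwrite("pics/sB.png",cv2.resize(im[150:270,275:425],None,fx=5,fy=5,interpolation=cv2.INTER_CUBIC))
im=cv2.imread("pics/side0.png")
cv2.imwrite("pics/dA.png",cv2.resize(im[135:215,290:385],None,fx=7,fy=7,interpolation=cv2.INTER_CUBIC))
cv2.imwrite("pics/dB.png",cv2.resize(im[170:275,250:340],None,fx=5.5,fy=5.5,interpolation=cv2.INTER_CUBIC))
for n in ["batten","jig","fence","offcut","guide","stop"]:
    for c in ["scene","side"]:
        r=manip.outline_of(n,c)
        cm=manip.camera_model(c)
        for x in r[:2]:
            m=x["mask"].astype(np.uint8); rc=cv2.minAreaRect(cv2.findNonZero(m))
            print(n,c,round(x["score"],2),x["bbox"],m.sum(),cv2.boxPoints(rc).round(1).tolist())
        if r: np.save(f"pics/m_{n}_{c}.npy",r[0]["mask"])
print(manip.get_obs()["time_s"])
E
```

```text
batten scene 0.58 [199.3, 236.1, 275.5, 308.9] 1620 [[196.39999389648438, 246.10000610351562], [208.6999969482422, 232.5], [278.8999938964844, 295.70001220703125], [266.6000061035156, 309.29998779296875]]
batten side 0.6 [298.0, 152.2, 370.7, 174.3] 805 [[300.0, 162.39999389648438], [301.3999938964844, 150.1999969482422], [371.1000061035156, 158.1999969482422], [369.70001220703125, 170.39999389648438]]
jig scene 0.56 [285.8, 156.9, 406.6, 266.1] 4159 [[283.5, 240.0], [367.8999938964844, 141.5], [414.20001220703125, 181.10000610351562], [329.70001220703125, 279.6000061035156]]
jig side 0.6 [262.0, 183.8, 327.9, 269.1] 3030 [[259.8999938964844, 265.8999938964844], [261.3999938964844, 181.1999969482422], [324.3999938964844, 182.3000030517578], [322.8999938964844, 267.0]]
fence scene 0.76 [318.5, 165.3, 405.5, 261.6] 1323 [[319.70001220703125, 252.1999969482422], [394.29998779296875, 162.60000610351562], [406.5, 172.8000030517578], [331.8999938964844, 262.3999938964844]]
fence scene 0.54 [372.1, 168.9, 397.1, 181.7] 163 [[372.3999938964844, 169.8000030517578], [379.70001220703125, 160.0]
[... 905 characters left out ...]
 231.1999969482422], [297.79998779296875, 236.8000030517578], [294.79998779296875, 252.1999969482422]]
stop scene 0.73 [201.2, 237.8, 275.9, 308.4] 1573 [[197.0, 246.39999389648438], [209.3000030517578, 232.8000030517578], [278.79998779296875, 295.79998779296875], [266.6000061035156, 309.29998779296875]]
stop scene 0.48 [370.3, 168.9, 395.3, 183.4] 135 [[372.8999938964844, 169.60000610351562], [378.79998779296875, 161.0], [398.0, 174.10000610351562], [392.1000061035156, 182.8000030517578]]
stop side 0.56 [271.4, 237.9, 296.9, 251.9] 305 [[269.0, 247.1999969482422], [271.29998779296875, 233.1999969482422], [296.6000061035156, 237.39999389648438], [294.29998779296875, 251.39999389648438]]
0.75
```

View pics/sA.png

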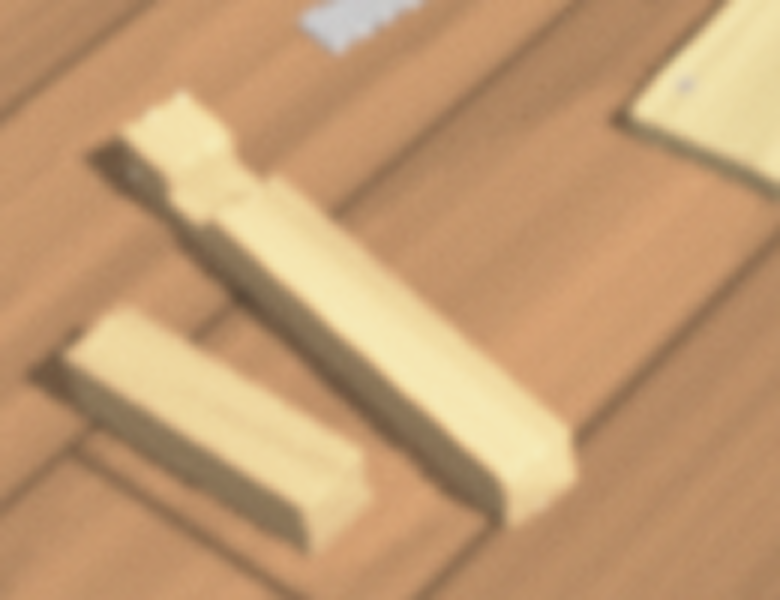

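View pics/sB.png

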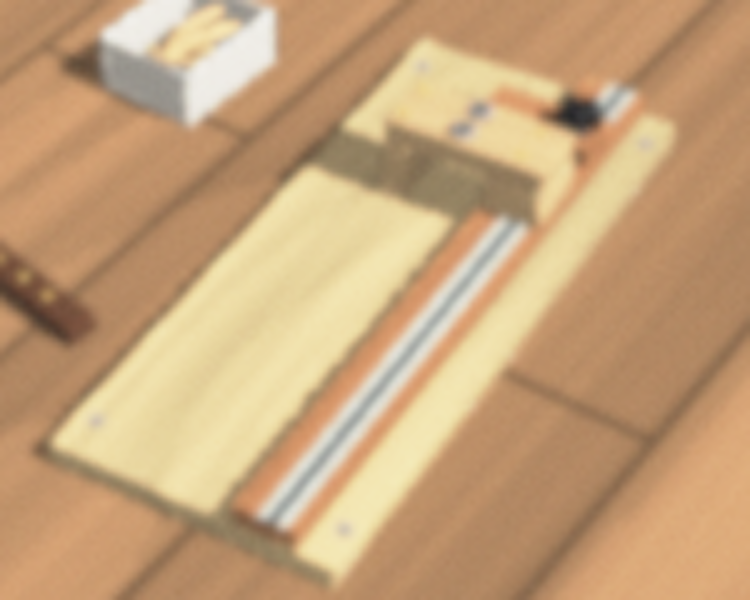

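View pics/dA.png

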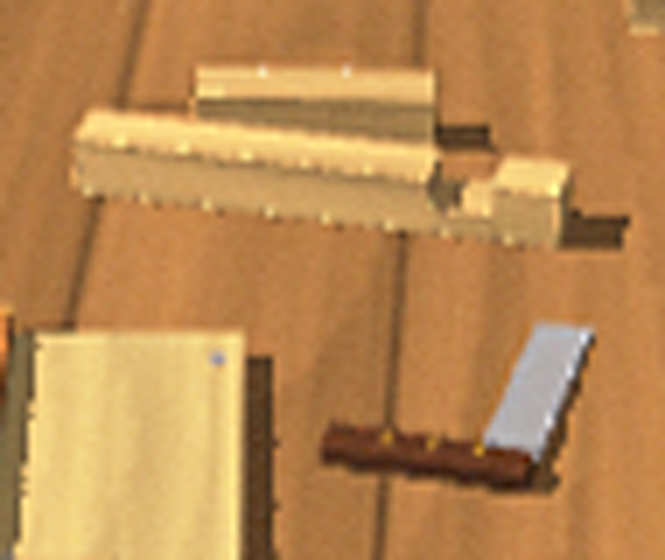

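View pics/dB.png

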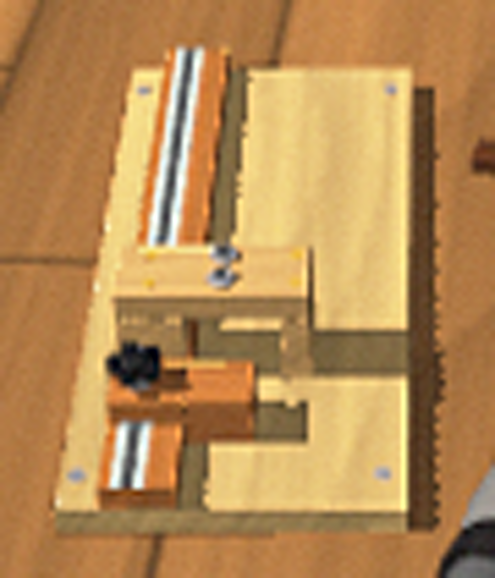

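```bash
python3 - <<'E'
from h import *
from scipy.optimize import least_squares
S=manip.camera_model("scene");D=manip.camera_model("side")
def cs(p,f,o): return (np.array(p,float)+.5)/f-.5+o
sB=lambda *p:cs(p,5,(275,150)); dB=lambda *p:cs(p,5.5,(250,170)); sA=lambda *p:cs(p,6,(180,220)); dA=lambda *p:cs(p,7,(290,135))
obs=[]
# jig frame pts : bed corners top; fence top edges
J=[]
for P,s,d in [((-100,-240,18),(50,438),(413,68)),((100,-240,18),(335,575),(132,68)),((100,240,18),(675,122),(55,512)),((-100,240,18),(425,40),(408,512))]:
    J+=[(P,S,sB(*s)),(P,D,dB(*d))]
def T(p,q): 
    c,s=np.cos(p[2]),np.sin(p[2]); q=np.asarray(q,float); return np.array([p[0]+c*q[0]-s*q[1],p[1]+s*q[0]+c*q[1],q[2]])
def res(p,L): return np.concatenate([proj(c,T(p,P))-uv for P,c,uv in L])
for P,c,uv in J: print(P,onz(c,uv,18).round(1))
r=least_squares(res,[550,0,0],args=(J,)); print("jig",r.x.round(3),r.fun.round(1)); j=r.x
# fence face: top edge at right end: fence local x0?
def loc(p,w): 
    c,s=np.cos(p[2]),np.sin(p[2]); d=w[:2]-p[:2]; return np.array([c*d[0]+s*d[1],-s*d[0]+c*d[1]])
for n,c,uv in [("fence face top -y end",S,sB(238,505)),("fence far top -y",S,sB(292,532)),("same",D,dB(228,55)),("far",D,dB(180,50)),]:
    print(n,loc(j,onz(c,uv,34)).round(1))
for n,c,uv in [("guide top near/-y cheek",S,sB(388,130)),("guide top far -y",S,sB(537,182)),("g top far +y",S,sB(580,152)),("g -x+y",D,dB(308,298)),("g -x-y",D,dB(308,250)),("g +x +y",D,dB(115,298)),]:
    print(n,loc(j,onz(c,uv,86)).round(1))
for n,c,uv in [("stop front +y top",D,dB(254,402)),("stop front -y top",D,dB(254,364)),("stop -y front S",S,sB(497,92))]:
    print(n,loc(j,onz(c,uv,50)).round(1))
# batten
B=[]
for P,c,uv in [((150,19,38),S,sA(572,440)),((150,-19,38),S,sA(505,485)),((-150,19,38),S,sA(185,92)),((-150,-19,38),S,sA(125,135)),((150,-19,0),S,sA(505,527)),((150,19,0),S,sA(577,480)),
 ((150,19,38),D,dA(78,145)),((-150,19,38),D,dA(562,192)),((150,-19,38),D,dA(95,112)),((-150,-19,38),D,dA(570,160)),((-150,19,0),D,dA(560,248)),((150,19,0),D,dA(78,190))]: B.append((P,c,uv))
r=least_squares(res,[350,-400,0],args=(B,)); print("batten",r.x.round(3),r.fun.round(1)); b=r.x
np.save("jb.npy",[j,b])
O=[((75,19,38),S,sA(360,455)),((75,-19,38),S,sA(308,505)),((-75,19,38),S,sA(122,308)),((-75,-19,38),S,sA(68,352)),((75,19,38),D,dA(195,100)),((-75,19,38),D,dA(436,100)),((-75,-19,38),D,dA(434,72)),((75,-19,38),D,dA(197,68))]
r=least_squares(res,[350,-500,0],args=(O,)); print("offcut",r.x.round(3),r.fun.round(1))
E
```

```text
(-100, -240, 18) [ 493.5 -139.1   18. ]
(-100, -240, 18) [ 492.3 -138.3   18. ]
(100, -240, 18) [ 696.9 -130.    18. ]
(100, -240, 18) [ 693.7 -125.6   18. ]
(100, 240, 18) [654.6 353.5  18. ]
(100, 240, 18) [655.2 355.8  18. ]
(-100, 240, 18) [460.4 334.2  18. ]
(-100, 240, 18) [456.8 341.8  18. ]
jig [5.75350e+02 1.06299e+02 7.70000e-02] [-0.2  0.4 -0.4 -0.3 -0.  -1.5  0.   0.   0.5  0.2 -0.3 -0.5 -0.2 -0.8
 -0.  -0.8]
fence face top -y end [  34.5 -239.6]
fence far top -y [  72.2 -241.6]
same [  29.7 -230.8]
far [  64.5 -238.2]
guide top near/-y cheek [-29.7  54.3]
guide top far -y [77.3 56.2]
g top far +y [87.6 97.6]
g -x+y [-42. 133.]
g -x-y [-40.2  84.4]
g +x +y [ 71.  131.9]
stop front +y top [-11.6 184.6]
stop front -y top [ -9.7 148.9]
stop -y front S [ -6.6 169.6]
batten [ 4.62266e+02 -3.20808e+02 -1.77000e-01] [-0.5 -1.5 -0.4 -1.  -0.1 -0.1 -0.8 -0.9  0.8  0.8 -0.4  0.6 -0.8 -1.3
 -0.5 -0.  -0.6 -0.6  0.   0.3 -0.5 -0.  -0.5  0.1]
offcut [ 4.70721e+02 -4.09614e+02  1.20000e-02] [ 0.6 -0.9 -0.5  0.3  0.4 -0.8 -0.6  0.5 -0.4 -1.  -0.4 -0.3  0.1 -0.2
  0.1 -0.4]
```

```bash
cat >> h.py <<'E'
from scipy.spatial.transform import Rotation as Ro
def rel(o,tgt,zyaw,cmd=None):
    """shift (cm) in tool axes & turn so tool z axis gets world yaw zyaw (mod pi)"""
    R=Ro.from_rotvec(o["eef_rot"]).as_matrix(); p=np.array(cmd if cmd is not None else o["eef_pos"])
    s=R.T@(np.array(tgt)-p)/10
    z=R[:,2]; y0=np.arctan2(z[1],z[0]); d=-(zyaw-y0); d=(d+np.pi/2)%np.pi-np.pi/2
    return s.round(2),round(d,3)
E
python3 - <<'E'
from h import *
o=manip.get_obs()
R=Ro.from_rotvec(o["eef_rot"]).as_matrix(); print(R.round(4))
b=np.load("jb.npy")[1]; c,s=np.cos(b[2]),np.sin(b[2])
g=np.array([b[0]-25*c,b[1]-25*s]); print(g)
print(rel(o,[*g,180],b[2]+np.pi/2,[162.117,-551.709,250.329]))
print(o["joint_positions"])
# overlay jig model
j=np.load("jb.npy")[0]
def T(p,q):
    c,s=np.cos(p[2]),np.sin(p[2]); return [p[0]+c*q[0]-s*q[1],p[1]+s*q[0]+c*q[1],q[2]]
def box(im,cm,x0,x1,y0,y1,z0,z1,col):
    f=4
    P=[[T(j,(x,y,z)) for z in(z0,z1) for y in(y0,y1) for x in (x0,x1)]][0]
    for a in range(8):
        for bb in range(a+1,8):
            if bin(a^bb).count("1")==1:
                A,B=[proj(cm,P[k]) for k in(a,bb)]
                q=lambda u:tuple(int(v) for v in ((u-off+.5)*f))
                cv2.line(im,q(A),q(B),col,1)
for n,off in [("scene",np.array([270,140])),("side",np.array([240,165]))]:
    im=cv2.imread(f"pics/{n}0.png"); 
    im=cv2.resize(im[off[1]:off[1]+135,off[0]:off[0]+160],None,fx=4,fy=4,interpolation=cv2.INTER_CUBIC)
    cm=manip.camera_model(n)
    box(im,cm,-100,100,-240,240,0,18,(0,255,0))
    box(im,cm,32,77,-240,240,18,34,(255,0,0))
    box(im,cm,-40,77,80,130,18,86,(255,0,255))
    box(im,cm,-8,32,150,188,18,50,(0,0,255))
    cv2.imwrite(f"pics/ov_{n}.png",im)
E
```

```text
[[ 0.000e+00  9.594e-01  2.819e-01]
 [-2.000e-04  2.819e-01 -9.594e-01]
 [-1.000e+00 -0.000e+00  2.000e-04]]
[ 437.65779976 -316.39903267]
(array([  7.03,  33.07, -14.81]), np.float64(0.463))
[-1.39530720e+00  3.77276788e-01  8.10231365e-02  1.27438047e+00
 -8.56925062e-06  1.46051621e+00]
```

View pics/ov_scene.png

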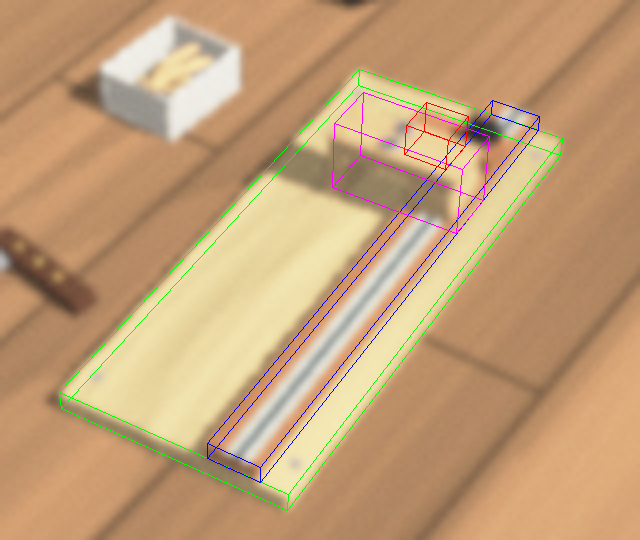

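View pics/ov_side.png

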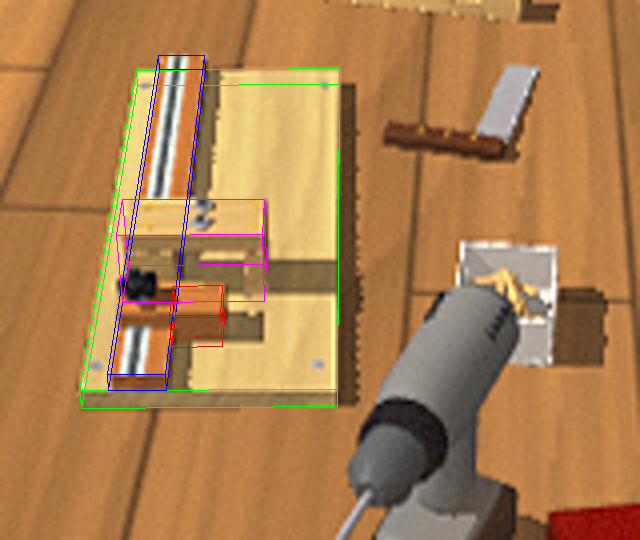

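```bash
python3 - <<'E'
from h import *
o=manip.get_obs()
print(rel(o,[430,30,320],0,[162.117,-551.709,250.329]))
E
```

```text
(array([ -6.98,  42.1 , -48.26]), np.float64(-1.285))
```

>>> apply_moves:
  commands:
    - [-2, 4, -3.5, 0, 8.5]
    - [-4, 8, -7, 0, 8.5]
    - [-5, 12.5, -10.5, 0, 8.5]
    - [-6, 17, -14, 0, 8.5]
    - [-7, 21, -18, 0, 8.5]
    - [-7, 25, -22, 0, 8.5]
    - [-7, 29, -25.5, 0, 8.5]
    - [-7, 32, -29, 0, 8.5]

```text
time_s: 1.55
eef_pos: [369.0, -218.5, 320.2]
eef_rot: [0.996, 1.329, -0.996]
wrist_force: [1.4, -0.7, 0.1]
grip_width: 84.8
```

>>> apply_moves:
  commands:
    - [0, 2, -4, 0, 8.5]
    - [0, 4, -8, 0, 8.5]
    - [0, 6, -12, 0, 8.5]
    - [0, 8, -16, 0, 8.5]
    - [0, 10, -19, 0, 8.5]
    - [0, 10, -19, 0, 8.5]
    - [0, 10, -19, 0, 8.5]
    - [0, 10, -19, 0, 8.5]

```text
time_s: 2.35
eef_pos: [410.3, -10.3, 319.7]
eef_rot: [0.996, 1.33, -0.997]
wrist_force: [-0.5, -0.3, 0.4]
grip_width: 85.3
```

```bash
python3 - <<'E'
from h import *
import pickle
o=manip.get_obs(); print(o["time_s"],o["eef_pos"],o["joint_positions"])
cm=manip.camera_model("wrist"); im=manip.get_image("wrist"); cv2.imwrite("pics/w1.png",im[:,:,::-1]); pickle.dump(cm,open("pics/w1.pkl","wb"))
print(proj(cm,[575,106,18]))
E
```

```text
2.35 [410.33659512 -10.30200878 319.67402075] [-1.79579169e-01  3.06012275e-02 -1.76951545e-01  1.36316224e+00
 -4.93161403e-04  2.67713655e+00]
[259.80909269  -2.31860368]
```

View pics/w1.png

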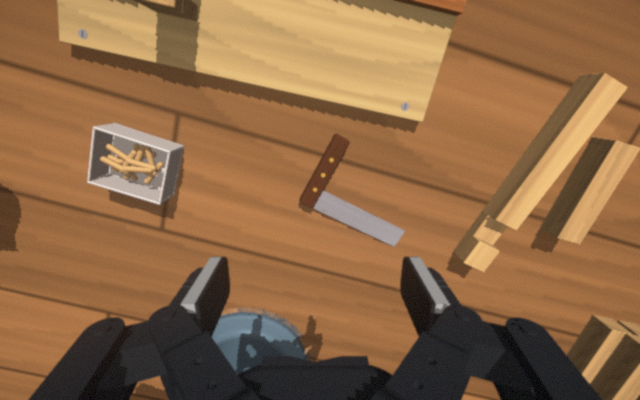

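The wrist view shows the batten at upper right (from 480,255 to 610,85), the offcut beyond it, and only the near edge of the jig. I'll move forward to see the guide and stop.

>>> apply_moves:
  commands:
    - [0, 4, 0, 0, 8.5]
    - [0, 8, 0, 0, 8.5]
    - [0, 12, 0, 0, 8.5]
    - [0, 16, 0, 0, 8.5]
    - [0, 16, 0, 0, 8.5]
    - [0, 16, 0, 0, 8.5]
    - [0, 16, 0, 0, 8.5]
    - [0, 16, 0, 0, 8.5]

```text
time_s: 3.2
eef_pos: [562.9, 34.7, 320.4]
eef_rot: [0.997, 1.33, -0.997]
wrist_force: [-0.0, -0.0, -0.4]
grip_width: 84.8
```

```bash
python3 - <<'E'
from h import *
import pickle
o=manip.get_obs(); print(o["time_s"],o["eef_pos"],o["joint_positions"])
cm=manip.camera_model("wrist"); im=manip.get_image("wrist"); cv2.imwrite("pics/w2.png",im[:,:,::-1]); pickle.dump(cm,open("pics/w2.pkl","wb"))
E
```

```text
3.2 [562.92260901  34.67165459 320.41877091] [-5.08361556e-02  3.49582276e-01  2.20501864e-01  1.44118528e+00
 -2.35309878e-04  2.80631223e+00]
```

View pics/w2.png

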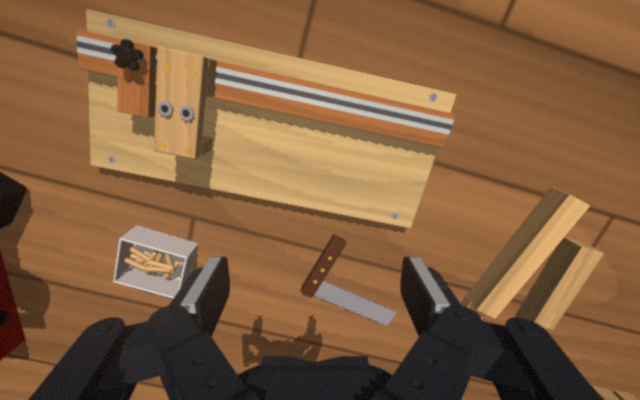

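This view shows the whole jig: the bed spans (88,10) to (455,95), the guide is at (180,100) and the stop at (135,80). I'll zoom in for a fit.

```bash
python3 - <<'E'
import cv2
im=cv2.imread("pics/w2.png")
cv2.imwrite("pics/w2a.png",cv2.resize(im[0:180,70:260],None,fx=4,fy=4,interpolation=cv2.INTER_CUBIC)[:600])
cv2.imwrite("pics/w2b.png",cv2.resize(im[70:240,370:470],None,fx=3.5,fy=3.5,interpolation=cv2.INTER_CUBIC))
cv2.imwrite("pics/w2c.png",cv2.resize(im[180:335,460:620],None,fx=3.8,fy=3.8,interpolation=cv2.INTER_CUBIC))
im=cv2.imread("pics/w1.png")
cv2.imwrite("pics/w1c.png",cv2.resize(im[60:280,445:640],None,fx=2.7,fy=2.7,interpolation=cv2.INTER_CUBIC))
E
```

```text
(no output)
```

View pics/w2a.png

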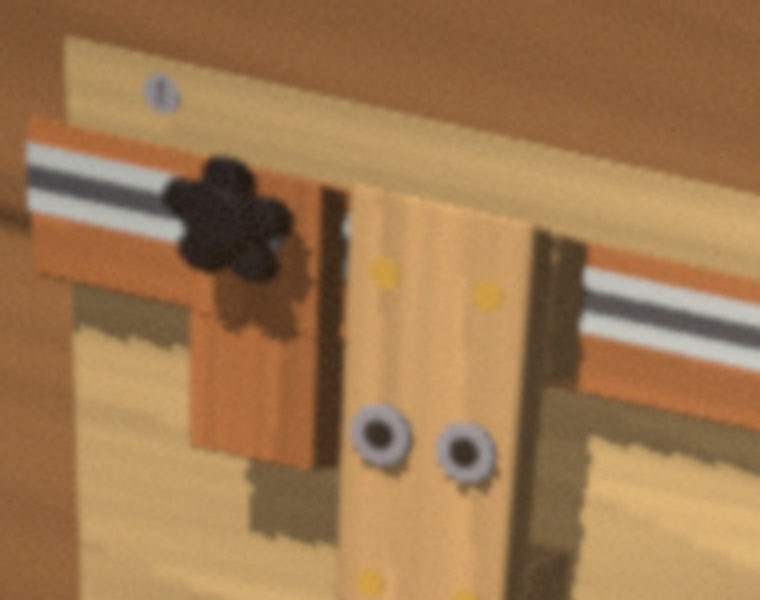

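View pics/w2b.png

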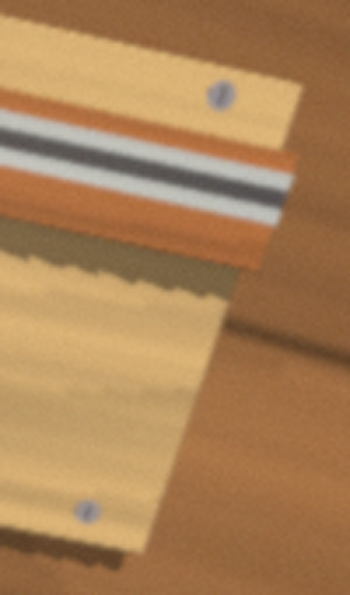

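View pics/w1c.png

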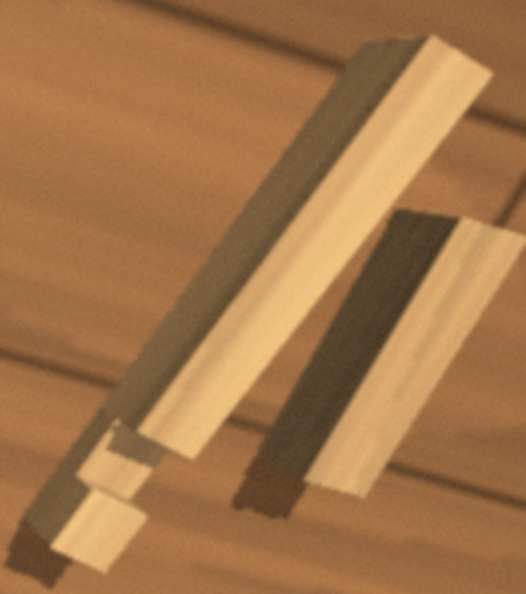

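```bash
cat > fit.py <<'E'
from h import *
import pickle
from scipy.optimize import least_squares
S=manip.camera_model("scene");D=manip.camera_model("side")
W1=pickle.load(open("pics/w1.pkl","rb"));W2=pickle.load(open("pics/w2.pkl","rb"))
def cs(p,f,o): return (np.array(p,float)+.5)/f-.5+o
sB=lambda *p:cs(p,5,(275,150)); dB=lambda *p:cs(p,5.5,(250,170)); sA=lambda *p:cs(p,6,(180,220)); dA=lambda *p:cs(p,7,(290,135))
wa=lambda *p:cs(p,4,(70,0)); wb=lambda *p:cs(p,3.5,(370,70)); w1=lambda *p:cs(p,2.7,(445,60))
J=[]
for P,s,d in [((-100,-240,18),(50,438),(413,68)),((100,-240,18),(335,575),(132,68)),((100,240,18),(675,122),(55,512)),((-100,240,18),(425,40),(408,512))]:
    J+=[(P,S,sB(*s)),(P,D,dB(*d))]
F='f';G='g';T_='t'
J+=[((100,240,18),W2,wa(65,37)),((-100,240,18),W2,(91.,165.5)),((100,-240,18),W2,wb(302,88)),((-100,-240,18),W2,wb(145,552)),
 ((F,45,240,34),W2,wa(27,115)),((F,0,240,34),W2,wa(37,272)),((F,45,-240,34),W2,wb(298,155)),((F,0,-240,34),W2,wb(260,270)),
 ((G,45,25,86),W2,wa(350,185)),((G,45,-25,86),W2,wa(530,228)),((G,-72,25,86),W2,(154.5,149.5)),((G,-72,-25,86),W2,(198.,157.)),
 ((T_,-40,0,50),W2,wa(315,470)),((T_,-40,38,50),W2,wa(192,447)),
 ((G,-72,25,86),D,dB(308,298)),((G,-72,-25,86),D,dB(308,250)),((T_,-40,38,50),D,dB(254,402)),((T_,-40,0,50),D,dB(254,364)),
]
def T(p,q):
    c,s=np.cos(p[2]),np.sin(p[2]); q=np.asarray(q,float); return np.array([p[0]+c*q[0]-s*q[1],p[1]+s*q[0]+c*q[1],q[2]])
def res(p,L):
    out=[]
    for P,c,uv in L:
        if len(P)==4: P=(P[1]+p[3],P[2]+{'f':0,'g':p[4],'t':p[5]}[P[0]],P[3])
        # camera-dependent weight
        w={id(S):.7,id(D):1.}.get(id(c),1.)
        out.append((proj(c,T(p,P))-uv)*w)
    return np.concatenate(out)
if __name__=="__main__":
    for L,n in [(J,"all"),([q for q in J if q[1] is W2],"wrist"),([q for q in J if q[1] is not W2],"fixed")]:
        r=least_squares(res,[575,106,.077,32,105,150],args=(L,),loss="soft_l1"); print(n,r.x.round(3)); print(r.fun.reshape(-1,2).round(1).tolist())
        if n=="all": j=r.x
    C=[((150,19,38),S,sA(572,440)),((150,-19,38),S,sA(505,485)),((-150,19,38),S,sA(185,92)),((-150,-19,38),S,sA(125,135)),((150,-19,0),S,sA(505,527)),((150,19,0),S,sA(577,480)),
 ((150,19,38),D,dA(78,145)),((-150,19,38),D,dA(562,192)),((150,-19,38),D,dA(95,112)),((-150,-19,38),D,dA(570,160)),((-150,19,0),D,dA(560,248)),((150,19,0),D,dA(78,190))]
    W=[((150,19,38),W1,w1(430,35)),((150,-19,38),W1,w1(493,72)),((-71,-19,38),W1,w1(193,460)),((-71,19,38),W1,w1(140,430)),((-109,-19,38),W1,w1(147,517)),((-150,-19,38),W1,w1(107,573)),((-150,19,38),W1,w1(52,545)),((-109,19,38),W1,w1(92,488))]
    for L in (C,W,C+W):
        r=least_squares(res,[462,-320,-.17],args=(L,),loss="soft_l1"); print("batten",r.x.round(3)); 
    print(r.fun.reshape(-1,2).round(1).tolist())
    np.save("j.npy",j);np.save("b.npy",r.x)
E
python3 fit.py
```

```text
all [5.75313e+02 1.06246e+02 7.80000e-02 3.07990e+01 9.42070e+01 1.44476e+02]
[[-0.1, 0.3], [-0.5, -0.3], [0.0, -1.0], [-0.0, 0.0], [0.3, 0.1], [-0.2, -0.5], [-0.2, -0.6], [0.1, -0.9], [-0.5, 0.1], [-0.8, 0.1], [1.1, -0.5], [-0.2, 1.1], [0.1, -0.2], [-0.8, 0.4], [1.0, -0.4], [0.1, 0.4], [0.2, -1.1], [2.4, -1.2], [-1.2, 2.3], [-2.3, 3.3], [-0.1, 0.5], [-0.2, -0.2], [-0.0, -2.5], [0.5, -2.7], [-0.7, -0.4], [-0.0, -0.9]]
wrist [5.75383e+02 1.06191e+02 7.80000e-02 3.07800e+01 9.39560e+01 1.44392e+02]
[[-0.5, 0.1], [-0.8, 0.1], [1.1, -0.6], [-0.2, 1.1], [0.2, -0.2], [-0.7, 0.4], [1.1, -0.5], [0.2, 0.4], [0.5, -1.1], [2.7, -1.2], [-0.9, 2.3], [-2.0, 3.3], [0.0, 0.5], [-0.1, -0.2]]
fixed [5.74858e+02 1.07333e+02 7.70000e-02 3.05060e+01 1.07704e+02 1.46536e+02]
[[-0.1, 0.1], [-0.3, -0.2], [0.0, -1.3], [0.1, 0.2], [0.3, 0.0], [-0.2, -0.3], [-0.1, -0.7], [0.1, -0.6], [-0.0, 0.1], [0.5, -0.1], [-0.6, 0.2], [0.1, -0.3]]
batten [ 4.61536e+02 -3.20425e+02 -1.75000e-01]
batten [ 4.62980e+02 -3.18616e+02 -1.68000e-01]
batten [ 4.62714e+02 -3.18987e+02 -1.70000e-01]
[[0.2, -1.5], [0.4, -1.1], [0.1, -0.2], [-0.3, -0.7], [1.2, 0.1], [0.3, 0.0], [-1.0, -1.0], [-0.5, 0.1], [-0.9, -0.3], [-0.1, 0.4], [-0.6, 0.1], [-0.6, 0.4], [0.8, -0.5], [0.5, 0.2], [-0.1, 0.3], [-1.5, 0.9], [1.0, -0.2], [-0.7, 0.2], [-0.7, 1.1], [0.6, 0.6]]
```

```bash
python3 - <<'E'
from h import *
o=manip.get_obs()
print(rel(o,[438.2,-314.6,150],-.170-np.pi/2), manip.get_obs()["eef_pos"])
E
```

```text
(array([ 17.05, -21.81,  30.02]), np.float64(0.455)) [563.01213111  34.83945723 320.50589866]
```

>>> apply_moves:
  commands:
    - [1, -2, 3, 0.05, 8.0]
    - [3, -5, 7, 0.1, 7.0]
    - [5, -8, 11, 0.17, 6.5]
    - [7, -11, 15, 0.23, 6.5]
    - [9, -14, 19, 0.3, 6.5]
    - [11.5, -17, 23, 0.37, 6.5]
    - [14, -19.5, 27, 0.42, 6.5]
    - [17.05, -21.8, 30, 0.455, 6.5]

```text
time_s: 4.05
eef_pos: [444.9, -298.5, 163.1]
eef_rot: [1.334, 1.119, -1.333]
wrist_force: [0.4, -0.2, -1.0]
grip_width: 65.2
```

>>> apply_moves:
  commands:
    - [0, 0, 0, 0, 6.5]
    - [0, 0, 0, 0, 6.5]
    - [0, 0, 0, 0, 6.5]
    - [0, 0, 0, 0, 6.5]
    - [0, 0, 0, 0, 6.5]
    - [0, 0, 0, 0, 6.5]
    - [0, 0, 0, 0, 6.5]
    - [0, 0, 0, 0, 6.5]

```text
time_s: 4.85
eef_pos: [445.8, -296.0, 162.3]
eef_rot: [1.332, 1.124, -1.332]
wrist_force: [-0.1, 0.0, -0.7]
grip_width: 64.9
```

```bash
python3 - <<'E'
from h import *
o=manip.get_obs(); print(o["time_s"],o["joint_positions"],o["grip_width"],o["eef_pos"])
print(rel(o,[438.2,-314.6,38],-.170-np.pi/2))
im=manip.get_image("wrist"); cv2.imwrite("pics/w3.png",im[:,:,::-1])
cm=manip.camera_model("wrist"); b=np.load("b.npy")
from fit import T
for P in [(150,19,38),(150,-19,38),(-71,-19,38),(-71,19,38)]: print(proj(cm,T(b,P)).round(1))
E
```

```text
4.85 [-7.04679476e-01  3.39234280e-01 -2.06836875e-01  1.02446670e+00
 -4.21823691e-05  2.60562692e+00] 64.93282478901389 [ 445.82870487 -296.02237986  162.34948595]
(array([12.44, -0.44,  1.96]), np.float64(0.001))
[314.2 -43.6]
[370.2 -43.4]
[355.4 247. ]
[313.8 246.9]
```

View pics/w3.png

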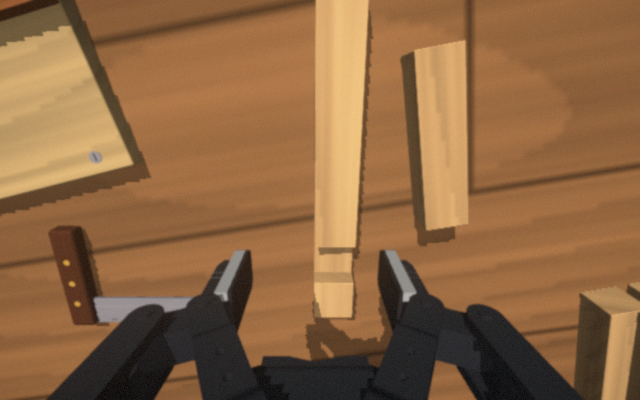

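Predicted notch shoulder (355,247)/(314,247), seen at about (356,249)/(318,249), so they agree. Now I'll descend and grip.

>>> apply_moves:
  commands:
    - [3, -0.2, 1, 0, 6.5]
    - [6, -0.44, 1.96, 0, 6.5]
    - [9, -0.44, 1.96, 0, 6.5]
    - [11, -0.44, 1.96, 0, 6.5]
    - [12.4, -0.44, 1.96, 0, 6.5]
    - [12.4, -0.44, 1.96, 0, 6.5]
    - [12.4, -0.44, 1.96, 0, 5]
    - [12.4, -0.44, 1.96, 0, 3]
  force: 60

```text
time_s: 5.7
eef_pos: [438.8, -315.2, 39.4]
eef_rot: [1.333, 1.123, -1.332]
wrist_force: [-3.8, 3.2, 33.4]
grip_width: 37.2
```

>>> apply_moves:
  commands:
    - [0, 0, 0, 0, 3]
    - [0, 0, 0, 0, 3]
    - [0, 0, 0, 0, 3]
    - [0, 0, 0, 0, 3]
    - [-1, 0, 0, 0, 3]
    - [-2.5, 0, 0, 0, 3]
    - [-4, 0, 0, 0, 3]
    - [-4, 0, 0, 0, 3]
  force: 60

```text
time_s: 6.5
eef_pos: [439.1, -315.9, 80.4]
eef_rot: [1.332, 1.121, -1.332]
wrist_force: [0.4, 0.0, -2.7]
grip_width: 36.6
```

```bash
python3 - <<'E'
from h import *
o=manip.get_obs(); print(o["time_s"],o["grip_width"],o["eef_pos"],o["wrist_force"])
for n in ("wrist","side"):
    im=manip.get_image(n); 
    if n=="side": im=cv2.resize(im[110:230,260:430],None,fx=4,fy=4)
    cv2.imwrite(f"pics/4{n}.png",im[:,:,::-1])
E
```

```text
6.5 36.599179695062396 [ 439.0881589  -315.85794695   80.3672428 ] [ 0.38242072  0.01019557 -2.69989997]
```

View pics/4wrist.png

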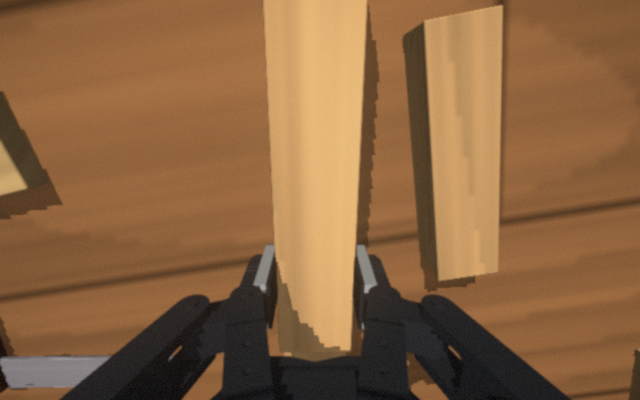

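View pics/4side.png

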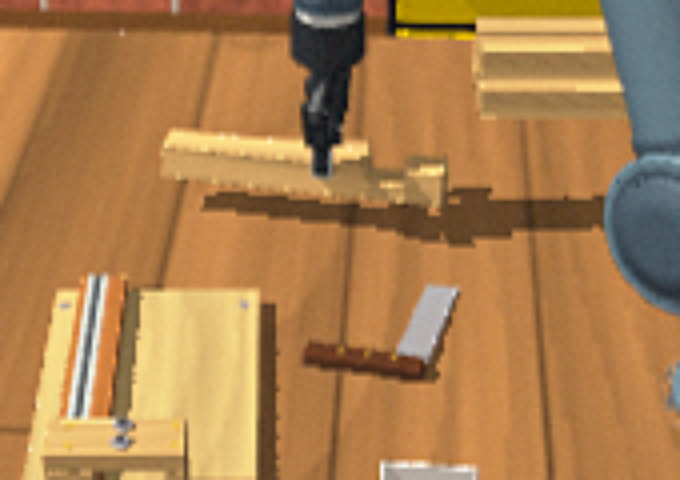

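The batten is gripped level, at about 36.6 mm opening, with the plain end pointing away and the notch up. Next is transport.

```bash
python3 - <<'E'
from h import *
from fit import T
j=np.load("j.npy"); o=manip.get_obs()
t=T(j,(6.8,-131,61)); print(t, rel(o,[t[0],t[1],160],j[2]), j)
y=Ro.from_rotvec(o["eef_rot"]).as_matrix()[:,2]; print(np.arctan2(y[1],y[0]))
E
```

```text
[592.29785077 -23.82642512  61.        ] (array([ -8.17,  10.31, -31.29]), np.float64(1.324)) [5.75313018e+02 1.06245691e+02 7.79835931e-02 3.07990062e+01
 9.42072184e+01 1.44475507e+02]
-1.740019324599264
```

>>> apply_moves:
  commands:
    - [-4, 0, -1, 0, 3]
    - [-8, 1, -4, -0.13, 3]
    - [-8, 2.5, -7.5, -0.27, 3]
    - [-8, 4, -11, -0.41, 3]
    - [-8, 5.5, -15, -0.55, 3]
    - [-8, 7, -19, -0.69, 3]
    - [-8, 8.5, -23, -0.83, 3]
    - [-8, 9.5, -27, -0.97, 3]

```text
time_s: 7.4
eef_pos: [577.4, -63.0, 156.9]
eef_rot: [0.597, 1.488, -0.598]
wrist_force: [-0.0, -0.0, -1.4]
grip_width: 36.9
```

```bash
python3 - <<'E'
from h import *
o=manip.get_obs()
y=Ro.from_rotvec(o["eef_rot"]).as_matrix()[:,2]; y=np.arctan2(y[1],y[0])
print(o["time_s"],o["grip_width"],o["eef_pos"],y, .078-y, rel(o,[592.3,-23.8,160],.078))
E
```

```text
7.4 36.85112979626715 [577.42844405 -63.01567023 156.90908439] -0.7642323201356053 0.8422323201356052 (array([-0.31,  3.86, -1.64]), np.float64(-0.842))
```

>>> apply_moves:
  commands:
    - [0, 0.7, -0.4, -0.12, 3]
    - [0, 1.4, -0.8, -0.26, 3]
    - [0, 2.1, -1.2, -0.4, 3]
    - [0, 2.8, -1.6, -0.54, 3]
    - [0, 3.5, -1.6, -0.68, 3]
    - [0, 3.86, -1.64, -0.8, 3]
    - [0, 3.86, -1.64, -0.842, 3]
    - [0, 3.86, -1.64, -0.842, 3]

```text
time_s: 8.2
eef_pos: [591.4, -25.3, 156.8]
eef_rot: [-0.057, 1.572, 0.057]
wrist_force: [-0.5, 0.3, -1.6]
grip_width: 36.3
```

```bash
python3 - <<'E'
from h import *
import pickle
o=manip.get_obs()
y=Ro.from_rotvec(o["eef_rot"]).as_matrix()[:,2]; y=np.arctan2(y[1],y[0])
print(o["time_s"],o["grip_width"],o["eef_pos"],y, .078-y, rel(o,[592.3,-23.8,66],.078),o["joint_positions"])
for n in ("wrist","side","scene"):
    cm=manip.camera_model(n);im=manip.get_image(n); pickle.dump(cm,open(f"pics/5{n}.pkl","wb"))
    if n=="side": im=cv2.resize(im[140:280,230:430],None,fx=4,fy=4)
    if n=="scene": im=cv2.resize(im[100:250,250:450],None,fx=4,fy=4)
    cv2.imwrite(f"pics/5{n}.png",im[:,:,::-1])
E
```

```text
8.2 36.34890940767919 [591.42532991 -25.29414675 156.82035278] 0.07210251615897513 0.00589748384102487 (array([9.08, 0.14, 0.12]), np.float64(-0.006)) [-1.49733964e-01  4.53808782e-01 -4.75355225e-02  1.07187146e+00
 -2.92099638e-04  1.34896050e+00]
```

View pics/5wrist.png

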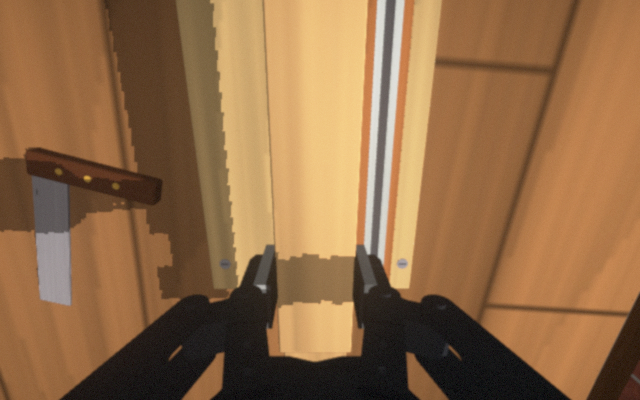

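View pics/5side.png

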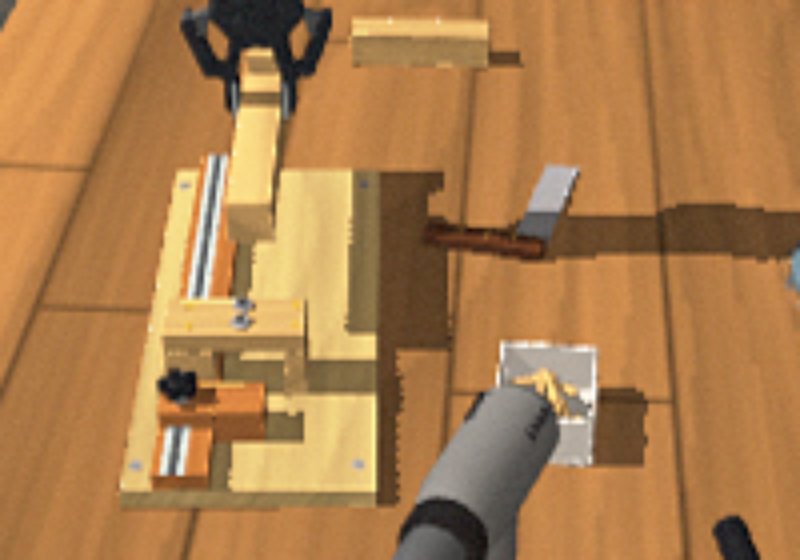

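View pics/5scene.png

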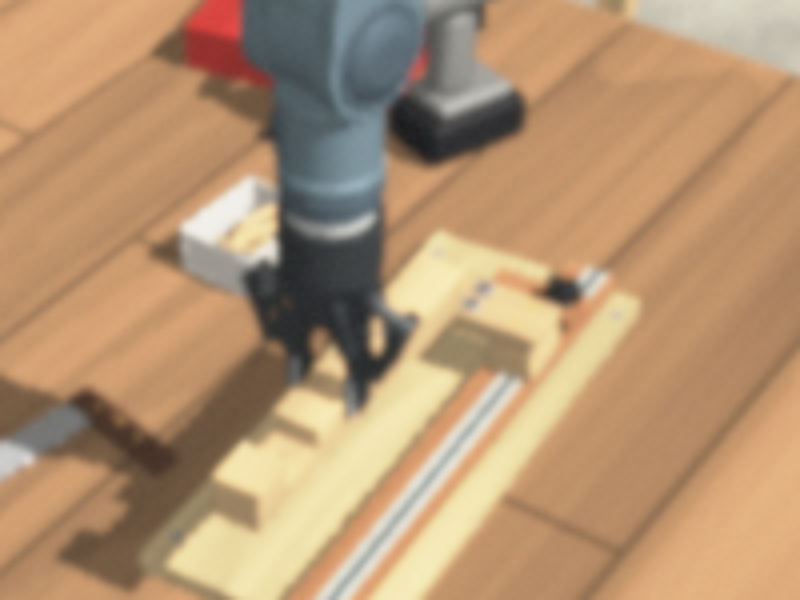

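```bash
python3 - <<'E'
from h import *
from fit import T
D=manip.camera_model("side")
o=manip.get_obs(); p=o["eef_pos"]; a=.0721+np.pi/2
for off in (175,):
  for dz in (0,-38):
    for w in (19,-19):
        X=[p[0]+off*np.cos(a)-w*np.sin(a),p[1]+off*np.sin(a)+w*np.cos(a),p[2]-39+38+dz]
        print(off,dz,w,((proj(D,X)-[230,140])*4).round(0))
E
```

```text
175 0 19 [267. 201.]
175 0 -19 [221. 201.]
175 -38 19 [269. 239.]
175 -38 -19 [224. 240.]
```

>>> apply_moves:
  commands:
    - [2.5, 0.14, 0.1, -0.006, 3]
    - [5, 0.14, 0.1, -0.006, 3]
    - [7, 0.14, 0.1, -0.006, 3]
    - [8.5, 0.14, 0.1, -0.006, 3]
    - [9.1, 0.14, 0.1, -0.006, 3]
    - [9.4, 0.14, 0.1, -0.006, 3]
    - [9.4, 0.14, 0.1, -0.006, 3]
    - [9.4, 0.14, 0.1, -0.006, 3]

```text
time_s: 9.15
eef_pos: [593.9, -24.2, 65.1]
eef_rot: [-0.061, 1.568, 0.061]
wrist_force: [-0.5, 0.3, -1.7]
grip_width: 36.8
```

```bash
cat > look.py <<'E'
from h import *
import sys,pickle
tag=sys.argv[1]
o=manip.get_obs()
R=Ro.from_rotvec(o["eef_rot"]).as_matrix(); y=np.arctan2(R[1,2],R[0,2])
j=np.load("j.npy"); c,s=np.cos(j[2]),np.sin(j[2]); d=o["eef_pos"][:2]-j[:2]
F=o["wrist_force"]
print("t",o["time_s"],"grip",o["grip_width"].__round__(1),"pos",o["eef_pos"].round(1),"yaw",y.round(4),"jigxy",(c*d[0]+s*d[1]).round(1),(-s*d[0]+c*d[1]).round(1),"F jig",(c*F[0]+s*F[1]).round(1),(-s*F[0]+c*F[1]).round(1),F[2].round(1),"tau",o["torque"].round(2))
ims=[]
for n in sys.argv[2:]:
    im=manip.get_image(n); pickle.dump(manip.camera_model(n),open(f"pics/{tag}{n}.pkl","wb")); cv2.imwrite(f"pics/{tag}{n}_raw.png",im[:,:,::-1])
    if n=="side": im=cv2.resize(im[150:280,240:370],None,fx=4.5,fy=4.5,interpolation=cv2.INTER_CUBIC)
    if n=="scene": im=cv2.resize(im[130:270,280:440],None,fx=4,fy=4,interpolation=cv2.INTER_CUBIC)
    cv2.imwrite(f"pics/{tag}{n}.png",im[:,:,::-1])
E
python3 look.py 6 side wrist
```

```text
t 9.15 grip 36.8 pos [593.9 -24.2  65.1] yaw 0.0778 jigxy 8.3 -131.5 F jig -0.4 0.3 -1.7 tau [-0.07  0.01 -0.01]
```

View pics/6side.png

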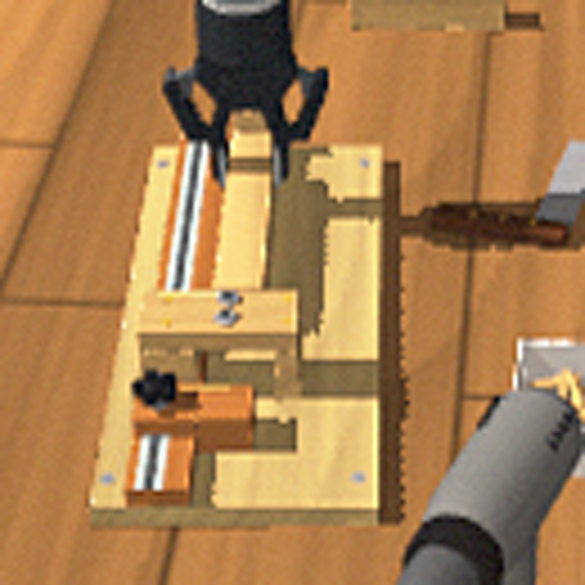

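View pics/6wrist.png

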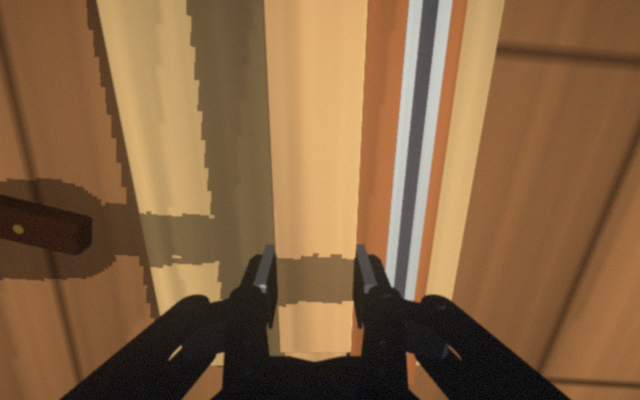

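>>> apply_moves:
  commands:
    - [0.3, 0, 0, 0, 3]
    - [0.4, 0.6, 0, 0, 3]
    - [0.4, 1.4, 0, 0, 3]
    - [0.4, 2.2, 0, 0, 3]
    - [0.4, 3.0, 0, 0, 3]
    - [0.4, 3.8, 0, 0, 3]
    - [0.4, 4.6, 0, 0, 3]
    - [0.4, 5.2, 0, 0, 3]

```text
time_s: 10.05
eef_pos: [589.0, 28.7, 60.2]
eef_rot: [-0.062, 1.57, 0.062]
wrist_force: [-0.3, -0.0, -1.6]
grip_width: 36.6
```

```bash
python3 look.py 7 side scene
```

```text
t 10.05 grip 36.6 pos [589.   28.7  60.2] yaw 0.0786 jigxy 7.6 -78.3 F jig -0.3 0.0 -1.6 tau [-0.05  0.09 -0.03]
```

View pics/7side.png

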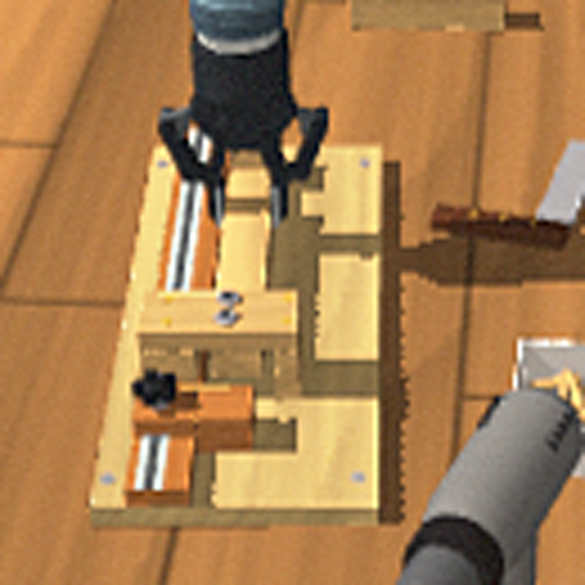

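View pics/7scene.png

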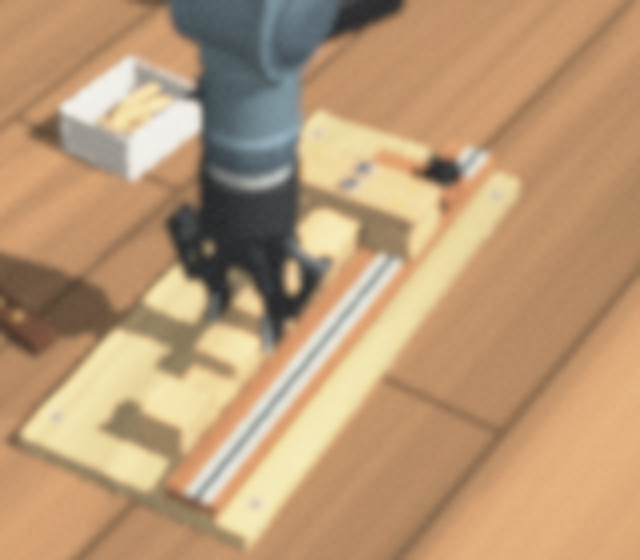

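>>> apply_moves:
  commands:
    - [0, 0.7, 0, 0, 3]
    - [0, 1.4, 0, 0, 3]
    - [0, 2.1, 0, 0, 3]
    - [0, 2.8, 0, 0, 3]
    - [0, 3.4, 0, 0, 3]
    - [0, 3.8, 0, 0, 3]
    - [0, 4.0, 0, 0, 3]
    - [0, 4.0, 0, 0, 3]

```text
time_s: 10.95
eef_pos: [585.9, 67.9, 60.2]
eef_rot: [-0.062, 1.57, 0.061]
wrist_force: [0.3, -1.2, -2.4]
grip_width: 36.8
```

```bash
python3 look.py 8 side scene
```

```text
t 10.95 grip 36.8 pos [585.9  67.9  60.2] yaw 0.0784 jigxy 7.6 -39.1 F jig 0.2 -1.3 -2.4 tau [-0.07 -0.01 -0.01]
```

View pics/8side.png

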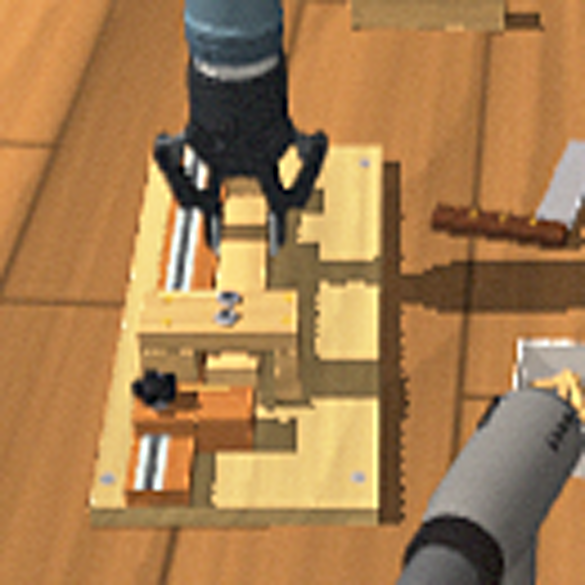

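>>> apply_moves:
  commands:
    - [0.1, 0, 0, 0, 3]
    - [0.2, 0, 0, 0, 3]
    - [0.25, 0.1, 0, 0, 3]
    - [0.3, 0.2, 0, 0, 3]
    - [0.3, 0.3, 0, 0, 3]
    - [0.3, 0.4, 0, 0, 3]
    - [0.3, 0.5, 0, 0, 3]
    - [0.3, 0.5, 0, 0, 3]

```text
time_s: 11.85
eef_pos: [586.0, 72.7, 57.6]
eef_rot: [-0.062, 1.569, 0.061]
wrist_force: [0.3, -2.4, 2.2]
grip_width: 36.4
```

```bash
python3 look.py 9 side
```

```text
t 11.85 grip 36.4 pos [586.   72.7  57.6] yaw 0.078 jigxy 8.1 -34.3 F jig 0.1 -2.4 2.2 tau [-0.4  0.   0. ]
```

View pics/9side.png

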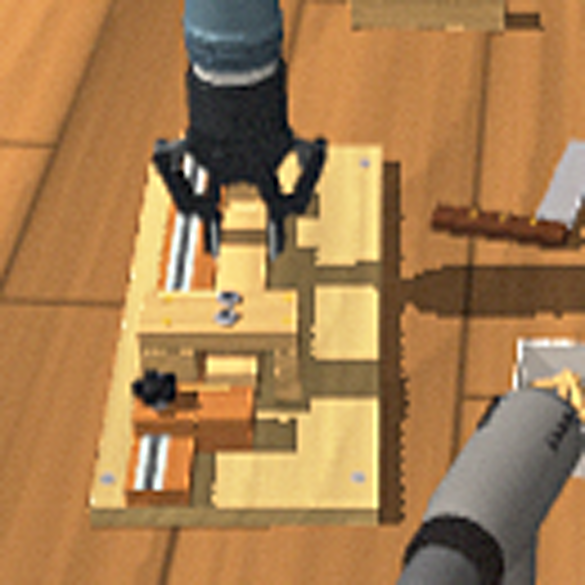

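>>> apply_moves:
  commands:
    - [0, 0.05, 0, 0, 3]
    - [0, 0.1, 0, 0, 3]
    - [0, 0.15, 0, 0, 3]
    - [0, 0.2, 0, 0, 3]
    - [0, 0.25, 0, 0, 3]
    - [0, 0.3, 0, 0, 3]
    - [0, 0.3, 0, 0, 3]
    - [0, 0.3, 0, 0, 3]

```text
time_s: 12.7
eef_pos: [585.7, 75.4, 57.6]
eef_rot: [-0.062, 1.569, 0.061]
wrist_force: [1.1, -4.3, 5.0]
grip_width: 36.6
```

```bash
python3 look.py 10
```

```text
t 12.7 grip 36.6 pos [585.7  75.4  57.6] yaw 0.0778 jigxy 8.0 -31.6 F jig 0.7 -4.4 5.0 tau [-0.88  0.05  0.02]
```

>>> apply_moves:
  commands:
    - [0, 0.05, 0, 0, 3]
    - [0, 0.1, 0, 0, 3]
    - [0, 0.15, 0, 0, 3]
    - [0, 0.2, 0, 0, 3]
    - [0, 0.25, 0, 0, 3]
    - [0, 0.25, 0, 0, 3]
    - [0, 0.25, 0, 0, 3]
    - [0, 0.25, 0, 0, 3]

```text
time_s: 13.5
eef_pos: [585.5, 77.8, 57.6]
eef_rot: [-0.062, 1.569, 0.06]
wrist_force: [0.2, -4.4, 5.8]
grip_width: 36.4
```

```bash
python3 look.py 11 side
```

```text
t 13.5 grip 36.4 pos [585.5  77.8  57.6] yaw 0.0777 jigxy 8.0 -29.1 F jig -0.2 -4.4 5.8 tau [-0.83  0.06  0.01]
```

View pics/11side.png

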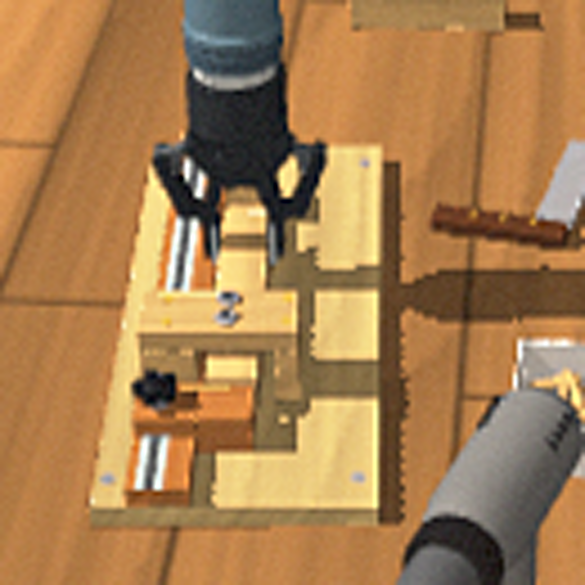

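```bash
python3 - <<'E'
import cv2
from h import *
from fit import T
im=cv2.imread("pics/11side_raw.png")
cv2.imwrite("pics/11z.png",cv2.resize(im[222:252,268:308],None,fx=16,fy=16,interpolation=cv2.INTER_CUBIC))
D=manip.camera_model("side");j=np.load("j.npy")
for y in (130,136,140,144.4): print(y,[((proj(D,T(j,(x,y,z)))-[268,222])*16).round() for x,z in ((11.8,56),(-11,56),(-11,50))])
E
```

```text
130 [array([343., 140.]), array([455., 140.]), array([456., 163.])]
136 [array([341., 158.]), array([453., 157.]), array([455., 181.])]
140 [array([340., 170.]), array([452., 169.]), array([454., 193.])]
144.4 [array([338., 183.]), array([451., 183.]), array([453., 206.])]
```

View pics/11z.png

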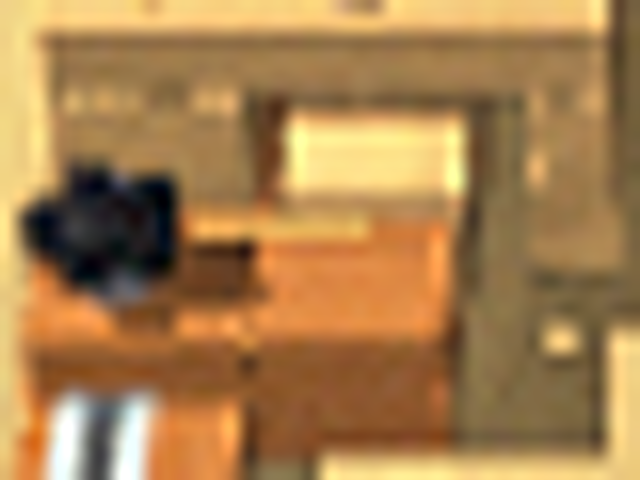

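>>> apply_moves:
  commands:
    - [0, 0.05, 0, 0, 3]
    - [0, 0.1, 0, 0, 3]
    - [0, 0.15, 0, 0, 3]
    - [0, 0.2, 0, 0, 3]
    - [0, 0.2, 0, 0, 3]
    - [0, 0.2, 0, 0, 3]
    - [0, 0.2, 0, 0, 3]
    - [0, 0.2, 0, 0, 3]

```text
time_s: 14.35
eef_pos: [585.4, 79.0, 57.6]
eef_rot: [-0.063, 1.569, 0.059]
wrist_force: [0.2, -7.2, 5.1]
grip_width: 36.4
```

```bash
python3 look.py 12
```

```text
t 14.35 grip 36.4 pos [585.4  79.   57.6] yaw 0.0774 jigxy 7.9 -27.9 F jig -0.3 -7.2 5.1 tau [-1.2   0.03  0.07]
```

>>> apply_moves:
  commands:
    - [0, 0.1, 0.1, 0, 3]
    - [0, 0.15, 0.2, 0, 3]
    - [0, 0.15, 0.3, 0, 3]
    - [0, 0.15, 0.4, 0, 3]
    - [0, 0.15, 0.5, 0, 3]
    - [0, 0.15, 0.5, 0, 3]
    - [0, 0.15, 0.5, 0, 3]
    - [0, 0.15, 0.5, 0, 3]

```text
time_s: 15.15
eef_pos: [585.8, 79.2, 57.7]
eef_rot: [-0.065, 1.577, 0.055]
wrist_force: [-10.5, -12.6, 17.8]
grip_width: 36.6
```

```bash
python3 look.py 13 wrist
```

```text
t 15.15 grip 36.6 pos [585.8  79.2  57.7] yaw 0.0768 jigxy 8.3 -27.8 F jig -11.5 -11.8 17.8 tau [-2.15  2.19  0.19]
```

View pics/13wrist.png

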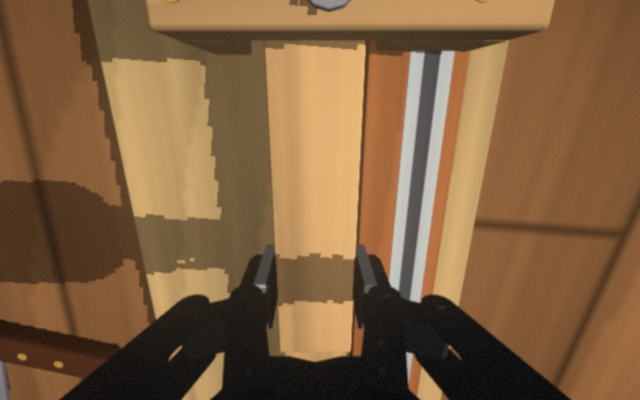

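```bash
python3 - <<'E'
from h import *
import pickle
from fit import T
cm=pickle.load(open("pics/13wrist.pkl","rb")); j=np.load("j.npy")
def at(row,x,z):
    ys=np.linspace(-150,100,2501); P=np.array([proj(cm,T(j,(x,y,z))) for y in ys]); i=np.argmin(abs(P[:,1]-row)); return P[i,0].round(1)
for row in (90,160,230): print(row,"fence0",at(row,30.8,34),"f45",at(row,75.8,34),"bed100",at(row,100,18),"bed-100",at(row,-100,18),"batten+-19@8.3",at(row,27.3,56),at(row,-10.7,56), "@11.8",at(row,30.8,56),at(row,-7.2,56))
im=cv2.imread("pics/13wrist_raw.png")
cv2.imwrite("pics/13z.png",cv2.resize(im[60:250,250:500],None,fx=3,fy=3,interpolation=cv2.INTER_CUBIC))
E
```

```text
90 fence0 365.8 f45 465.0 bed100 498.6 bed-100 103.4 batten+-19@8.3 365.3 267.2 @11.8 374.3 276.2
160 fence0 362.1 f45 454.2 bed100 485.4 bed-100 118.6 batten+-19@8.3 361.6 270.7 @11.8 370.1 279.0
230 fence0 358.5 f45 443.4 bed100 472.2 bed-100 133.8 batten+-19@8.3 358.0 274.1 @11.8 365.8 281.8
```

View pics/13z.png

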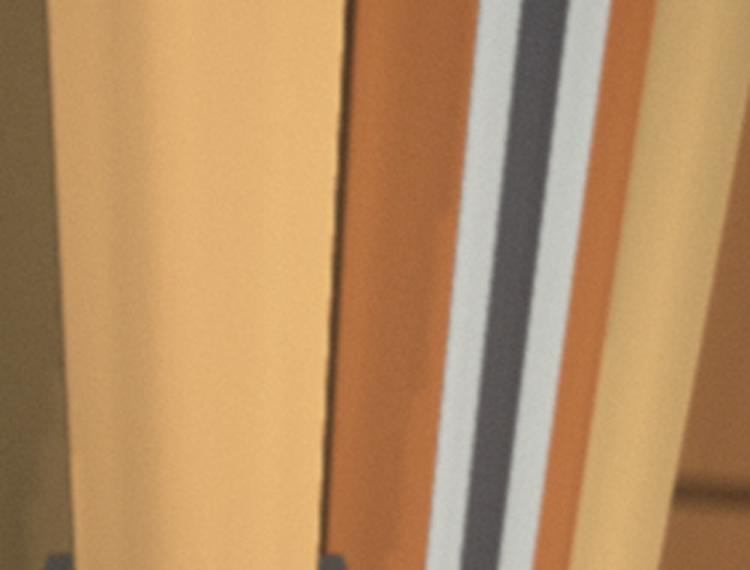

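Batten edges at columns 364 and 268 match the model with a gap of about 3 mm to the fence, so it's sticking by friction. I'll unload the down force and stop push, move to the fence, then press again.

>>> apply_moves:
  commands:
    - [-0.2, -0.15, -0.3, 0, 3]
    - [-0.35, -0.3, -0.3, 0, 3]
    - [-0.35, -0.3, -0.2, 0, 3]
    - [-0.35, -0.3, -0.1, 0, 3]
    - [-0.35, -0.3, 0.0, 0, 3]
    - [-0.35, -0.3, 0.0, 0, 3]
    - [-0.35, -0.3, 0.0, 0, 3]
    - [-0.35, -0.3, 0.0, 0, 3]

```text
time_s: 16.0
eef_pos: [589.8, 79.3, 60.4]
eef_rot: [-0.061, 1.571, 0.061]
wrist_force: [-2.2, -1.0, -3.2]
grip_width: 36.5
```

```bash
python3 look.py 14
```

```text
t 16.0 grip 36.5 pos [589.8  79.3  60.4] yaw 0.0778 jigxy 12.3 -28.0 F jig -2.3 -0.9 -3.2 tau [-0.33  0.29 -0.05]
```

>>> apply_moves:
  commands:
    - [0, 0.1, 0.05, 0, 3]
    - [0, 0.2, 0.1, 0, 3]
    - [0, 0.25, 0.15, 0, 3]
    - [0.1, 0.25, 0.2, 0, 3]
    - [0.2, 0.25, 0.2, 0, 3]
    - [0.3, 0.25, 0.2, 0, 3]
    - [0.4, 0.25, 0.2, 0, 3]
    - [0.4, 0.25, 0.2, 0, 3]

```text
time_s: 16.8
eef_pos: [589.9, 79.4, 58.1]
eef_rot: [-0.064, 1.573, 0.056]
wrist_force: [-10.4, -9.3, 11.5]
grip_width: 36.5
```

```bash
python3 look.py 15 wrist side
```

```text
t 16.8 grip 36.5 pos [589.9  79.4  58.1] yaw 0.0765 jigxy 12.5 -27.9 F jig -11.0 -8.5 11.5 tau [-1.57  2.09  0.03]
```

View pics/15wrist.png

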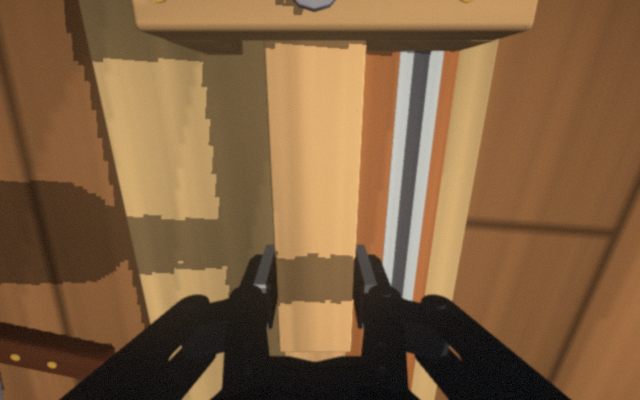

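```bash
python3 - <<'E'
from h import *
import pickle
from fit import T
o=manip.get_obs(); R=Ro.from_rotvec(o["eef_rot"]).as_matrix(); print(R.round(4))
cm=pickle.load(open("pics/15wrist.pkl","rb")); j=np.load("j.npy")
def at(row,x,z):
    ys=np.linspace(-150,100,2501); P=np.array([proj(cm,T(j,(x,y,z))) for y in ys]); i=np.argmin(abs(P[:,1]-row)); return P[i,0].round(1)
for row in (90,160,230): print(row,"fence0",at(row,30.8,34),"f45",at(row,75.8,34),"batten against fence",at(row,30.8,56),at(row,-7.2,56))
im=cv2.imread("pics/15wrist_raw.png")
cv2.imwrite("pics/15z.png",cv2.resize(im[60:250,250:500],None,fx=3,fy=3,interpolation=cv2.INTER_CUBIC))
im=cv2.imread("pics/15side_raw.png")
cv2.imwrite("pics/15y.png",cv2.resize(im[222:252,268:308],None,fx=16,fy=16,interpolation=cv2.INTER_CUBIC))
E
```

```text
[[-0.0029 -0.0764  0.9971]
 [-0.0049  0.9971  0.0764]
 [-1.     -0.0047 -0.0033]]
90 fence0 356.2 f45 454.7 batten against fence 363.2 265.6
160 fence0 353.2 f45 444.7 batten against fence 359.8 269.2
230 fence0 350.3 f45 434.7 batten against fence 356.4 272.8
```

View pics/15z.png

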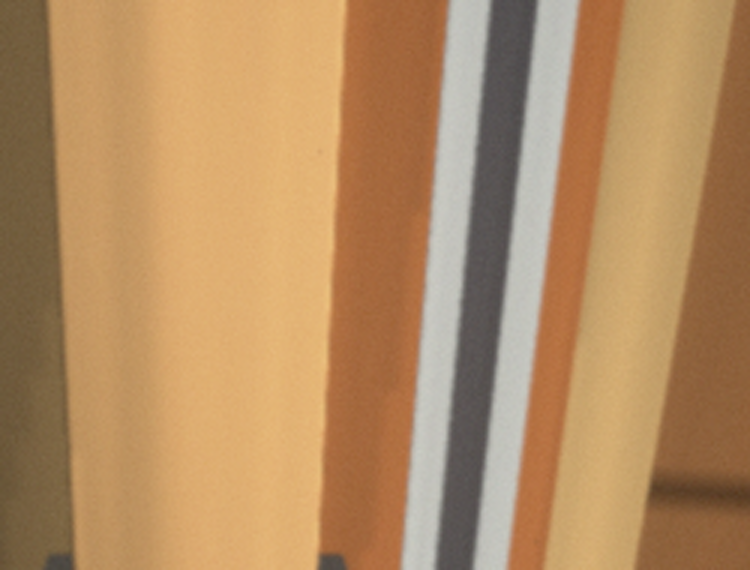

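View pics/15y.png

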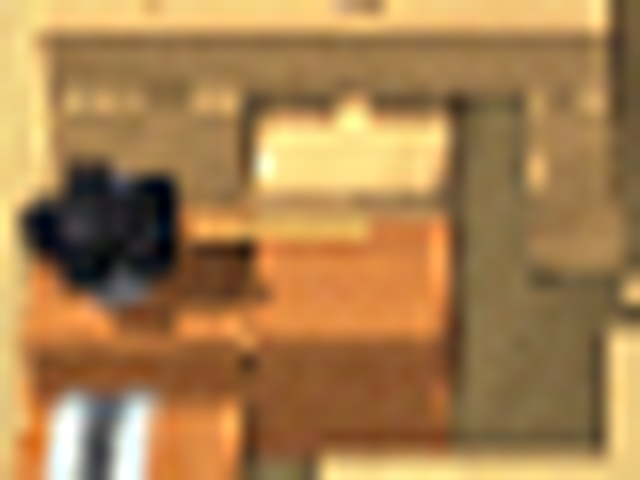

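The shadow gap at the fence is gone, and the batten edges at columns 361 and 271 match the "against fence" prediction. The plain end meets the stop. I'll firm up the diagonal push.

>>> apply_moves:
  commands:
    - [0.05, 0.05, 0.05, 0, 3]
    - [0.1, 0.05, 0.1, 0, 3]
    - [0.15, 0.05, 0.15, 0, 3]
    - [0.2, 0.05, 0.15, 0, 3]
    - [0.2, 0.05, 0.15, 0, 3]
    - [0.2, 0.05, 0.15, 0, 3]
    - [0.2, 0.05, 0.15, 0, 3]
    - [0.2, 0.05, 0.15, 0, 3]

```text
time_s: 17.7
eef_pos: [590.0, 79.4, 57.8]
eef_rot: [-0.065, 1.575, 0.055]
wrist_force: [-17.4, -11.2, 26.7]
grip_width: 36.3
```

```bash
python3 look.py 16 side scene wrist; python3 - <<'E'
import cv2
from h import *
im=cv2.imread("pics/16side_raw.png")
cv2.imwrite("pics/16y.png",cv2.resize(im[215:260,262:322],None,fx=12,fy=12,interpolation=cv2.INTER_CUBIC))
o=manip.get_obs(); print(o["joint_vel"].round(3),o["wrist_force"],Ro.from_rotvec(o["eef_rot"]).as_matrix()[2].round(4))
E
```

```text
t 17.7 grip 36.3 pos [590.   79.4  57.8] yaw 0.0763 jigxy 12.5 -27.9 F jig -18.2 -9.8 26.7 tau [-1.9   3.49 -0.06]
[-0.001  0.001  0.001  0.     0.002 -0.001] [-17.12185739 -11.35185055  26.00358755] [-1.     -0.0059 -0.0051]
```

View pics/16y.png

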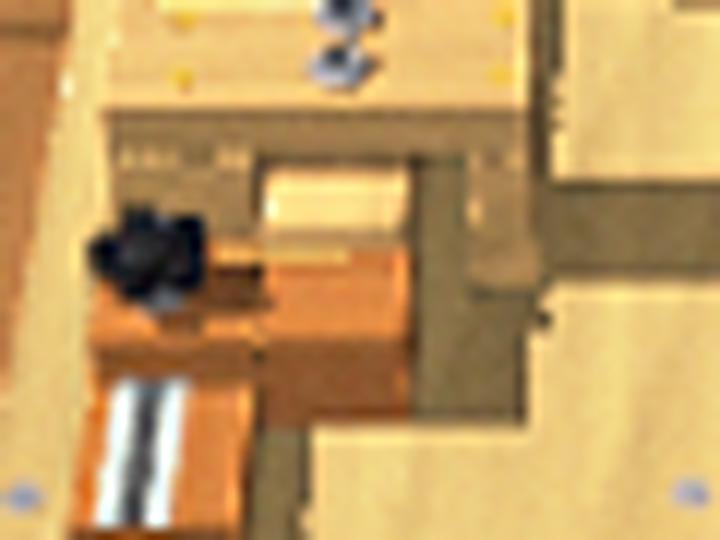

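View pics/16scene.png

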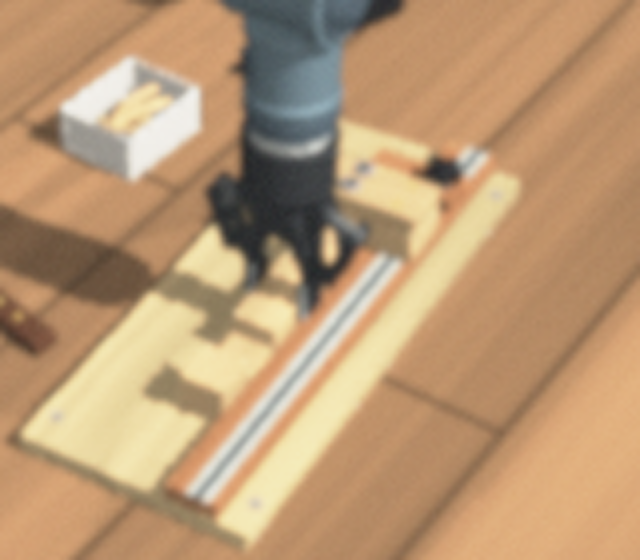

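View pics/16wrist.png

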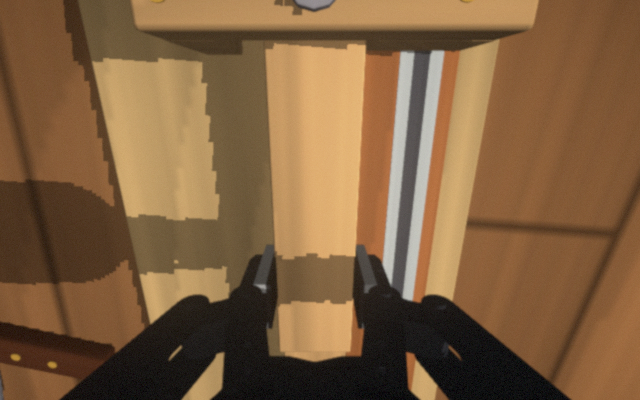

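>>> apply_moves:
  commands:
    - [-0.05, 0, 0.05, 0, 3]
    - [-0.1, 0, 0.1, 0, 3]
    - [-0.1, 0, 0.15, 0, 3]
    - [-0.1, 0, 0.2, 0, 3]
    - [-0.1, 0, 0.2, 0, 3]
    - [-0.1, 0, 0.2, 0, 3]
    - [-0.1, 0, 0.2, 0, 3]
    - [-0.1, 0, 0.2, 0, 3]

```text
time_s: 18.65
eef_pos: [590.1, 79.4, 57.9]
eef_rot: [-0.065, 1.579, 0.055]
wrist_force: [-20.1, -13.5, 25.4]
grip_width: 36.2
```

```bash
python3 look.py 17 wrist; python3 - <<'E'
from h import *
o=manip.get_obs(); print(o["joint_vel"].round(3),o["wrist_force"],Ro.from_rotvec(o["eef_rot"]).as_matrix()[2].round(4))
E
```

```text
t 18.65 grip 36.2 pos [590.1  79.4  57.9] yaw 0.0763 jigxy 12.7 -27.9 F jig -21.1 -11.9 25.4 tau [-2.    3.84  0.03]
[ 0.     0.001 -0.     0.002  0.    -0.001] [-20.63936392 -11.82891027  24.11207807] [-0.9999 -0.006  -0.0088]
```

```bash
python3 - <<'E'
from h import *
print(manip.sign_off())
o=manip.get_obs(); print(o["time_s"],o["wrist_force"],o["eef_pos"])
E
```

```text
the job is handed in; nothing more can be done
None
the job is handed in; nothing more can be done
```

The batten is in the jig, notch up, with its plain end against the stop, and I handed the job in at about 18.7 s with the robot still pressing it. I gripped it about 25 mm behind its centre and turned it to the fence. Then I fed it plain end first under the guide until the stop force appeared. The hand-in gave no verdict.

**Last readings before hand-in (wrist forces):**
- **Down on the bed:** about 25 N.
- **Back against the fence:** about 21 N. My estimate of bed friction is at most about 15 N, so at least 5–6 N should be on the fence itself. That split is inferred, not measured.
- **Towards the stop:** about 12 N.
- **Alignment:** tool yaw within 0.002 rad of the measured fence direction, tilt about 0.01 rad, joints at rest.

**Pictures:** the plain end meets the stop. The shadow gap to the fence is gone, and the batten's edges lie within 2 pixels of where they should be when it is against the fence.

**What went wrong or disagreed:**
- **First fence push:** it stuck by friction about 3 mm short. I lifted the batten about 3 mm, moved it to the fence and pressed again.
- **Guide position:** the camera fits disagreed by about 10 mm along the fence. The batten still went in with no sign of contact with the guide.
- **Flatness on the bed:** I judged this only from the height and force readings.
- **Other things on the bench:** I did not re-measure them, but nothing touched them in any picture I viewed.

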